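# Hang a parts bin on the bench rack and tug it before letting go

## Task

Hang the bin of AA cells that stands on the table on the rack's empty place: hook it over the steel tongue and press it down past the spring catch until the catch has clicked and the hook sits on the tongue. Before you let go, tug the bin down gently, with about 10 N, to make sure that it is held; then let go and leave it hanging level with its cells in it, and disturb nothing else. The rail is only clamped by hand, so never pull it down with more than 15 N.

Things in the scene. Friction and masses are not known exactly. Their poses are not given: they have to be found in the camera images.
- bin: dark open-topped picking bin, 60 mm wide (y), 96 deep (x), 50 high, walls 3; origin under its centre, z up, +x to the back wall (outer face x=+48), -x to the low sloping front. At the top of the back wall a 44 wide hook: web underside z=50 (top 53), lip at x=54.5 to 57.5 hanging to z=24: slot 6.5 wide. The lip has a window 18 wide, z=38 to 48. 0.11 to 0.23 kg without cells
- hook_seat (a point): point on the bin, middle of the slot under the hook's web (bin frame x=51.25, y=0, z=50 mm), which comes to rest on the tongue's top edge; axes as the bin
- grip_spot (a point): point inside the bin (bin frame x=10, y=0, z=34 mm) between the full-height parts of its side walls (x=-10 to 48); a good place to take it from above, across the 60 mm width
- empty_place: the rack's empty place; origin at the middle of its tongue's top edge as drawn, 165 mm above the table, x to the back (away from the robot), z up. The rail piece is set by hand in slots: true edge and catch stand up to 8 mm higher or lower (x, y are true). Upright steel tongue 100 wide (y), 2.5 thick, behind it a channel 19 wide, 30 deep. Rubber buffers 3 mm ahead, 37 to 49 below the true edge, back the bin
- latch_bolt (a joint): spring catch in the empty place's channel: slanted bolt 8 mm wide at y=0; reads 0 when out, grows as pushed back. Tip 2 mm behind the tongue's middle plane, 9 mm below the true edge. The lip meets its slope about 20 mm above home (a bin just put down stops there), needs 5 to 9 N down, bin's weight included, to push it back 2 to 4 mm; it springs into the lip's window in the last 3 mm. The edge is hard
- rack: rack of aluminium bars fixed to the table, three places side by side 120 mm apart; origin on the table under the middle place's tongue, x to the back. Nothing of it is higher than the tongues by more than 15 mm
- full_place_a: an occupied place of the rack: rail piece with a bin like the other hanging on it, fixed; origin on its tongue's edge, the bin reaches 101 mm ahead (-x) and 54 mm down
- full_place_b: the other occupied place of the rack, as full_place_a
- cell_1: AA cell, 50x14x14 mm, lying loose in the bin; origin under its middle
- cell_2: the other AA cell in the bin, as cell_1
- case_half_b: open half of a pocket device with its display board, 147x90x19 mm, lying under the rack; bystander
- tweezers: steel tweezers, 127x18x9 mm, lying left of the bin; bystander
- driver_0: precision screwdriver, 12x112x12 mm, lying at the left; bystander
- spudger: thin black opening pick, 10x145x7 mm, lying right of the bin; bystander
- parts_organiser: shallow black parts tray with a closed lid, 156x95x29 mm, at the front left; bystander
- battery_blue: single AA cell, 50x14x14 mm, lying right of the bin; bystander, not wanted in the bin
- mini_case: flat hinged card case, 71x72x12 mm, lying behind the rack; bystander
Things that resemble listed ones, but are neither listed nor needed, are in the scene too. What is shaped like the bin but turquoise is not meant.

How it is judged:
By the outcome, as a careful person would: the job done as asked, in the order asked, and still so for the second after the job is handed in, with the robot touching nothing.
It also fails if it takes over 51 s, if anything falls off the work surface, if the arm or the gripper's body presses on something with over 40 N, if the wrist force passes 120 N, or if a joint passes its speed limit or range.

## Robot

A 6-joint arm with a two-finger parallel gripper is mounted at the origin on a cart in front of the work surface, level with it; the furniture and walls round the work are solid. World frame = base frame: x ahead of the robot, y to its left, z up, the work surface at z = 0. Lengths are in m, angles in rad, forces in N, time in s.
With the tool pointing down it reaches from about 0.35 to 0.975 m from the base axis. Payload 4.9 kg.
Tool frame: the origin (TCP) lies midway between the tips of the shut fingers; the grasp point (between the pads) lies behind it (manip.tcp_to_grasp is the z of the grasp point in the tool frame, in m); z points along the fingers, y is the direction in which the jaws open and shut (so a half turn about z gives the same grasp; the last joint's range is limited). The gripper opens to 85 mm and grips with 20 to 120 N. Pads are 22 mm wide; open, the fingers measure 114 mm over their backs; the gripper's body (76 mm by 85 mm) begins 54 mm behind the grasp point. The pads swing forward as they close: fully open they stand 13 mm farther back than shut.
Start: joints at [1.163, 0.053, 1.613, -0, 1.476, -0.119], TCP at [0.178, 0.599, 0.231] pointing down, gripper open.
Joint ranges: [-3.01, 3.01], [-1.01, 2.22], [0.06, 2.58], [-1.02, 4.17], [0.09, 2.62], [-3.14, 3.14]. Speed limits (rad/s): [2.57, 2.57, 3.14, 3.14, 3.14, 3.14].

## Interface

Orientations are given as a unit quaternion [w, x, y, z].
In Python, from plant import status, vision, order, regions_of, manip gives the robot as it stands. The module is installed in compiled form; this text tells all that it offers.
- The arm moves only by the shell command python3 -m crank 'ROWS'. ROWS is JSON, one flat list of numbers, 5 for each row, row after row: the shift along the tool's x, y, z in mm, then the turn about the tool's z in degrees, then the opening in per cent of the stroke, from 0 (shut) to 100 (fully open). In form: [tx, ty, tz, yaw, fingers, tx, ty, tz, yaw, fingers, ...]. A call has exactly 10 rows; each row is the pose to reach, as a shift and turn from the pose commanded when the call began, along the tool's axes at that moment; what a row does not reach only later rows make up. A row lasts 1/10 s, in which the tool goes at most 50 mm and 8.59 degrees, less where a joint would pass 70% of its speed; a pose out of reach is approached as far as the arm can. A call with a gripper value outside its range is refused whole. The fingers move at their own pace and stop on an object; the grip force is fixed at half the most. Time passes only in rows, so rows that repeat a pose let the fingers close, or fill a call up. It gives the time, the measured TCP pose, the force and the opening at its end, in the units of the state.
- status.state(): the state, without advancing time (a new reading comes with each control period).
- vision.grab_frame(name): name is "side" or "top"; returns (picture, depth): 400x640x3 uint8, red, green, blue; 400x640 float32, m along the optical axis (not along the pixel's ray), 0 where there is no reading.
- vision.get_calibration(name): a dict with "camera_matrix" (3x3 intrinsics, pixels), "R" (3x3) and "t" (3): a world point X has camera coordinates R X + t. Camera axes: x right, y down, z forward; pixel columns grow to the right and rows downward; lengths in m; the calibration is good to about 2 mm. A picture is of the moment at which its call begins. get_calibration takes no time and is no camera call.
- order.job_done(): hands the job in, once; it reports no verdict.
Trained networks look in the newest picture that a camera, given by its name, has taken for a name from the list of things; names that differ only in an ending like _2 or _b are one class to them, and where a whole thing is asked for, a point or a joint stands for the part that bears it (a point fixed in the world has none). Each returns a list of dicts, best first, with "confidence" (0 to 1); they miss things now and then, are a little off and sometimes report something else, mostly with a low value. They report only what shows in the picture. A call takes as long as a camera call. They do not tell look-alikes from the thing itself.
- regions_of(camera, name): "region" (400x640 bool, what is visible of it) and "extent" ([centre column, centre row, width, height] in pixels, round what is visible of it).
The state is a dict: "time": time; "joint_pos": joint angles; "joint_vel": joint speeds; "joint_efforts": joint torques, N m; "tool_pos": TCP position; "tool_rot": TCP orientation; "contact_force": force on the tool from outside, world axes, zero at the start; "ft_torque": the same for the moment, N m; "gripper_width": opening from 0.0 (shut) to 1.0 (fully open).
Only numpy, scipy, OpenCV 4.12 (cv2) and the standard library are available. Lean on these libraries where they do the work, as an engineer would, in place of code of your own. Each camera call takes 0.05 s, during which the arm holds its last target. There are 200 camera calls.

## Working session

There is one attempt and no reset: what is moved stays moved. The work goes in short steps, Python scripts to look and compute and a shell command to move; the robot and the scene stay as the last step left them, time stands still between calls to the robot, and variables do not carry over. Pictures are saved under pics/ and viewed, on a budget of 10 in all, crops included, one or two more only if the job needs it, and the job is handed in when it is done.

```bash
mkdir -p pics; cat > h.py <<'E'
import numpy as np, cv2
from plant import status, vision, order, regions_of, manip
def cloud(name,d):
    c=vision.get_calibration(name);K=np.array(c["camera_matrix"]);R=np.array(c["R"]);t=np.array(c["t"])
    v,u=np.mgrid[:400,:640]
    P=np.stack([(u-K[0,2])/K[0,0]*d,(v-K[1,2])/K[1,1]*d,d],-1)
    W=(P-t)@R
    W[d==0]=np.nan
    return W
def grab(name,fn=None):
    p,d=vision.grab_frame(name)
    if fn: cv2.imwrite("pics/"+fn,p[...,::-1])
    return p,cloud(name,d)
E
python3 - <<'E'
from h import *
s=status.state();print(s, manip.tcp_to_grasp)
for n in("top","side"):
    p,W=grab(n,n+"0.png");np.save(n+"0.npy",W)
    print(n,vision.get_calibration(n))
    for k in("bin","empty_place","full_place_a","rack","latch_bolt","cell_1"):
        for r in regions_of(n,k)[:4]:
            m=r["region"];print(n,k,round(r["confidence"],2),np.round(r["extent"]),np.round(np.nanmedian(W[m],0),3),np.round(np.nanpercentile(W[m],2,axis=0),3),np.round(np.nanpercentile(W[m],98,axis=0),3))
E
```

```text
{'time': 0.0, 'joint_pos': array([ 1.16299397e+00,  5.33653907e-02,  1.61430719e+00,  5.09814524e-05,
        1.47597010e+00, -1.18991072e-01]), 'joint_vel': array([-0.00054703,  0.00066232,  0.00131942, -0.00017523,  0.00050498,
       -0.00045561]), 'joint_efforts': array([ 3.51657563e-04, -3.93688345e+01, -3.70174491e+01, -1.73623703e-04,
        7.08846506e-03,  1.21199434e-05]), 'tool_pos': array([0.17774148, 0.59854811, 0.23004983]), 'tool_rot': array([-2.91373472e-04,  1.43906620e-01,  9.89590740e-01, -9.83058233e-04]), 'contact_force': array([0.37194897, 0.58926193, 0.24859869]), 'ft_torque': array([-0.0137076 ,  0.0338189 , -0.03039806]), 'gripper_width': 0.9996605480559815} -0.0187
top {'camera_matrix': array([[471.35549548,   0.        , 325.78323068],
       [  0.        , 471.35549548, 204.54124842],
       [  0.        ,   0.        ,   1.        ]]), 'R': array([[ 0.02762953, -0.99956956,  0.00986405],
       [-0.99466091, -0.0284727 , -0.09919167],
       [ 0.09942983, -0.00707076, -0.99501945]]), 't': array([0.15776434, 0.59000091, 1.23653168])}
top bin 0.81 [322. 28
[... 1800 characters left out ...]
e rack 0.88 [275. 241.  39.  58.] [0.683 0.324 0.022] [0.619 0.29  0.001] [0.706 0.332 0.122]
side rack 0.53 [245. 201.  27.  18.] [0.802 0.071 0.009] [ 0.767  0.028 -0.001] [0.84  0.102 0.012]
side rack 0.4 [287. 177.  56.  33.] [0.652 0.15  0.147] [0.588 0.092 0.118] [0.721 0.175 0.17 ]
side rack 0.25 [414. 287.  76.  38.] [0.351 0.381 0.026] [0.277 0.324 0.002] [0.425 0.41  0.028]
side latch_bolt 0.56 [375. 183.   6.   8.] [ 0.42  -0.121  0.01 ] [ 0.412 -0.144  0.005] [ 0.426 -0.102  0.013]
side latch_bolt 0.43 [262. 202.  27.  40.] [0.692 0.252 0.142] [0.677 0.178 0.103] [0.731 0.296 0.164]
side cell_1 0.36 [273. 241.  40.  56.] [0.683 0.324 0.028] [0.621 0.287 0.001] [0.708 0.332 0.122]
```

```bash
python3 - <<'E'
import cv2,numpy as np
t=cv2.imread("pics/top0.png");s=cv2.imread("pics/side0.png")
a=cv2.resize(t[120:320,240:440],(600,600),interpolation=cv2.INTER_CUBIC)
cv2.imwrite("pics/top0c.png",a)
cv2.imwrite("pics/side0c.png",cv2.resize(s[120:320,220:440],(660,600),interpolation=cv2.INTER_CUBIC))
E
```

```text
(no output)
```

View pics/top0c.png

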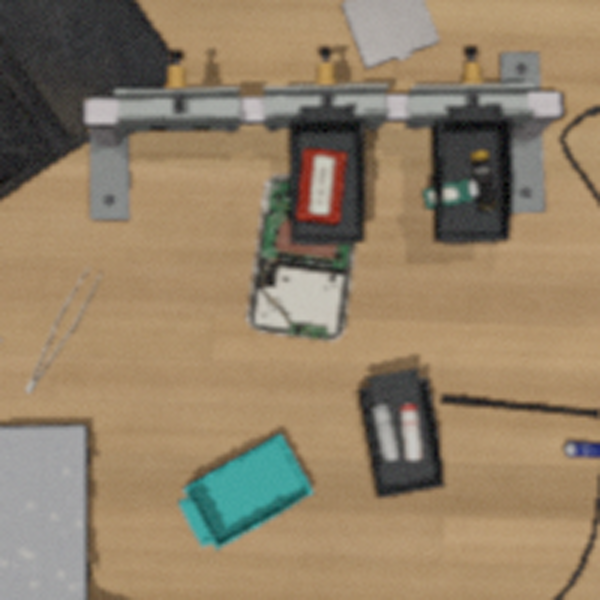

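View pics/side0c.png

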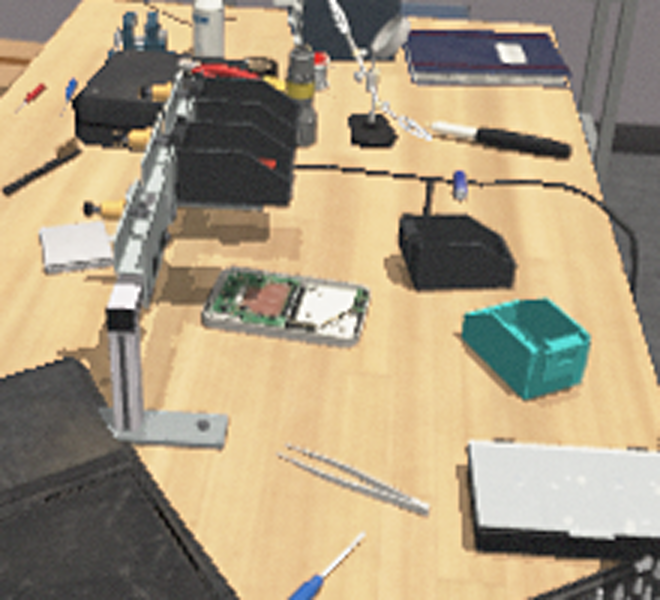

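The dark bin, with two cells, is at crop (400,430), with its hook pointing to the rack. The empty place is the left one, at crop (180,105). The turquoise bin is a decoy.

```bash
cat > fit.py <<'E'
from h import *
from scipy.optimize import differential_evolution,minimize
def model(b):  # height in bin frame (mm), nan where unsure
    x,y=b[:,0],b[:,1];h=np.zeros(len(x))
    ins=(abs(x)<48)&(abs(y)<30);h[ins]=np.nan
    h[ins&(x<-10)]=np.nan
    h[(abs(y)<30)&(abs(y)>27)&(x>-10)&(x<48)]=50
    h[(abs(y)<30)&(x>45)&(x<48)]=50
    h[(abs(y)<22)&(x>=45)&(x<57.5)]=53
    h[(abs(y)<27)&(x>-10)&(x<45)]=8
    return h
def fitbin(W,c,z0=0.,r=.085):
    P=W.reshape(-1,3);P=P[np.isfinite(P[:,0])];P=P[np.hypot(P[:,0]-c[0],P[:,1]-c[1])<r]
    z=(P[:,2]-z0)*1e3
    def cost(q):
        a=q[2];d=(P[:,:2]-q[:2])*1e3;b=np.c_[d@[np.cos(a),np.sin(a)],d@[-np.sin(a),np.cos(a)]]
        m=model(b);e=np.where(np.isnan(m),np.where(z>1.5,0,8),np.minimum(abs(z-m),12));return e.mean()
    R=differential_evolution(cost,[(c[0]-.03,c[0]+.03),(c[1]-.03,c[1]+.03),(-.7,.7)],seed=1,popsize=20,tol=1e-6)
    return R.x,R.fun
if __name__=="__main__":
    T=np.load("top0.npy");S=np.load("side0.npy")
    q,f=fitbin(T,(.43,.042));print("bin",q,np.degrees(q[2]),f)
    P=T[255-35:255+45,350:400].reshape(-1,3);P=P[(P[:,2]>.04)&(P[:,2]<.07)&(abs(P[:,0]-.43)<.09)]
    r=cv2.minAreaRect((P[:,:2]*1e3).astype(np.float32));print("rim rect",r,len(P))
    for n,W in(("top",T),("side",S)):
        P=W.reshape(-1,3);P=P[np.isfinite(P[:,0])];P=P[(P[:,0]>.66)&(P[:,0]<.74)&(P[:,2]>.11)]
        for y0 in np.arange(.18,.31,.015):
            Q=P[abs(P[:,1]-y0)<.0075];Q=Q[np.argsort(Q[:,0])]
            print(n,round(y0,3),[tuple(map(int,np.round(p[[0,2]]*1e3))) for p in Q][:40:2])
E
python3 fit.py
```

```text
bin [0.42695762 0.0443172  0.18709067] 10.719506044331965 2.911764904580305
rim rect ((442.0592346191406, 47.19615936279297), (84.9093017578125, 60.46224594116211), 10.638548851013184) 175
top 0.18 [(684, 172), (684, 144), (686, 170), (688, 121), (689, 118), (690, 124), (690, 123), (691, 120), (692, 126), (693, 124), (694, 142), (695, 125), (695, 125), (697, 143), (698, 123), (699, 121), (700, 140), (701, 123), (701, 121), (702, 142)]
top 0.195 [(681, 118), (682, 112), (682, 124), (682, 110), (683, 147), (683, 121), (683, 133), (683, 119), (683, 132), (683, 143), (684, 165), (684, 165), (687, 127), (688, 120), (690, 122), (692, 140), (692, 137), (693, 124), (695, 125), (695, 135)]
top 0.21 [(681, 114), (682, 111), (682, 150), (682, 123), (682, 122), (682, 135), (682, 160), (682, 147), (683, 159), (683, 158), (683, 133), (683, 131), (683, 169), (683, 156), (683, 166), (684, 166), (691, 138), (692, 137), (692, 136), (694, 140)]
top 0.225 [(679, 122), (680, 121), (680, 118), (680, 131), (680, 116), (681, 128), (681, 164), (681, 164), (681, 148), (682, 111), (682, 161), (682, 148), (682,
[... 2807 characters left out ...]
 124), (678, 121), (678, 127), (678, 129), (678, 112), (678, 130), (678, 128), (678, 154), (678, 115), (679, 151), (679, 163), (679, 164), (679, 164), (685, 134), (688, 134), (689, 134), (691, 134)]
side 0.285 [(676, 113), (676, 115), (677, 124), (677, 122), (677, 117), (678, 112), (678, 160), (678, 150), (678, 114), (678, 140), (678, 112), (678, 154), (678, 144), (678, 156), (678, 151), (679, 139), (679, 115), (682, 134), (682, 117), (682, 118)]
side 0.3 [(677, 110), (677, 154), (677, 159), (677, 151), (678, 143), (678, 138), (678, 133), (678, 113), (679, 124), (679, 118), (679, 152), (679, 163), (680, 154), (681, 132), (681, 113), (682, 121), (682, 116), (682, 134), (683, 121), (684, 121)]
```

```bash
cat >> h.py <<'E'
from scipy.spatial.transform import Rotation as Ro
def rows(target,yaw_deg):
    s=status.state();w,x,y,z=s["tool_rot"];R=Ro.from_quat([x,y,z,w]).as_matrix()
    ya=np.degrees(np.arctan2(R[1,1],R[0,1]))
    print("tool y angle %.2f  z-axis %s pos %s"%(ya,np.round(R[:,2],4),np.round(s["tool_pos"],4)),"F",np.round(s["contact_force"],1),"w",round(s["gripper_width"],3),"t",s["time"])
    print("move", np.round(R.T@(np.array(target)-s["tool_pos"])*1e3,1),"yaw",round(-((yaw_deg-ya+180)%360-180),2))
E
python3 - <<'E'
from h import *
for n in("top","side"):
    W=np.load(n+"0.npy");P=W.reshape(-1,3);P=P[np.isfinite(P[:,0])]
    Q=P[(P[:,2]>.145)&(P[:,2]<.18)&(P[:,1]>.15)&(P[:,1]<.33)&(P[:,0]>.67)&(P[:,0]<.688)]
    m=np.ones(len(Q),bool)
    for i in range(5):
        k=np.polyfit(Q[m,1],Q[m,0],1);e=Q[:,0]-np.polyval(k,Q[:,1]);m=abs(e)<.002
    ys=np.sort(Q[m&(Q[:,2]<.162),1]);print(n,"slope",k[0],"x at .243",np.polyval(k,.243),"n",m.sum(),"y ext",ys[:4],ys[-4:],"ztop",np.percentile(Q[m,2],[80,95,99]))
    B=P[(P[:,2]>.15)&(P[:,0]>.685)&(P[:,0]<.697)&(P[:,1]>.2)&(P[:,1]<.29)];print("bolt",np.round(np.c_[np.percentile(B,[5,50,95],axis=0)],4),len(B))
W=np.load("top0.npy")
a=.187;d=W[...,:2]-[.427,.0443];bx=d@[np.cos(a),np.sin(a)];by=d@[-np.sin(a),np.cos(a)]
m=(by<-.033)&(by>-.065)&(abs(bx)<.06)&(W[...,2]>.004)
print("near right",np.round(np.c_[bx[m],by[m],W[m][:,2]]*1e3)[:20])
rows([.4368,.0462,.12],100.7)
E
```

```text
top slope -0.04731196564791493 x at .243 0.6812567075889359 n 141 y ext [0.15580084 0.15826484 0.16071213 0.1631162 ] [0.28486922 0.28750163 0.28976783 0.29212928] ztop [0.16686548 0.16997247 0.17261562]
bolt [[0.6861 0.241  0.1585]
 [0.6899 0.2445 0.163 ]
 [0.6956 0.2482 0.1669]] 20
side slope -0.025835547892154084 x at .243 0.6796476256280239 n 95 y ext [0.1526319  0.16274215 0.16290196 0.16332325] [0.29544785 0.29545788 0.29631167 0.29673677] ztop [0.16259918 0.16415564 0.16457178]
bolt [[0.6854 0.2414 0.153 ]
 [0.6895 0.2484 0.1586]
 [0.6961 0.2503 0.1617]] 24
near right [[ 55. -50.   7.]
 [ 52. -53.   5.]
 [ 50. -44.   4.]
 [ 49. -52.   5.]
 [ 48. -57.   9.]
 [ 46. -52.   5.]
 [ 46. -54.   7.]
 [ 46. -57.   5.]
 [ 45. -40.   5.]
 [ 43. -57.   5.]
 [ 42. -59.   6.]
 [ 43. -37.   5.]
 [ 43. -40.   5.]
 [ 39. -64.   5.]
 [ 38. -55.   6.]
 [ 38. -36.   7.]
 [ 36. -47.   6.]
 [ 32. -55.   6.]
 [ 31. -63.   4.]
 [ 31. -44.   4.]]
tool y angle 73.45  z-axis [ 0.e+00  1.e-04 -1.e+00] pos [0.178  0.5991 0.2314] F [0.4 1.2 0.6] w 1.004 t 0.7
move [-405.6 -456.3  111.3] yaw -27.25
```

```bash
python3 -m crank '[-40,-46,10,-3,100,-80,-91,20,-6,100,-121,-137,30,-9,100,-162,-182,40,-12,100,-202,-228,50,-15,100,-243,-273,60,-18,100,-284,-319,70,-21,100,-324,-365,80,-24,100,-365,-411,90,-27,100,-405.6,-456,100,-27.25,100]'; python3 -c "
from h import *
rows([.4368,.0462,.013],100.7)"
```

```text
time: 1.7
tool_pos: [0.3878, 0.1504, 0.1507]
tool_rot: [0.001, -0.094, 0.996, 0.0]
contact_force: [0.6, 0.6, -0.8]
gripper_width: 0.998
tool y angle 100.77  z-axis [ 1.9e-03  5.0e-04 -1.0e+00] pos [0.3878 0.1504 0.1507] F [ 0.6  0.6 -0.8] w 0.998 t 1.7
move [ -28.4 -111.5  137.7] yaw 0.07
```

```bash
python3 -m crank '[-10,-40,5,0,100,-20,-80,10,0,100,-28,-111,20,0,100,-28,-111,30,0,100,-28,-111,35,0,100,-28,-111,35,0,100,-28,-111,35,0,100,-28,-111,35,0,100,-28,-111,35,0,100,-28,-111,35,0,100]'; python3 - <<'E'
from h import *
rows([.4368,.0462,.013],100.7)
p,W=grab("top")
P=W.reshape(-1,3)
E
```

```text
time: 2.7
tool_pos: [0.4355, 0.0487, 0.1159]
tool_rot: [0.0, -0.094, 0.996, -0.0]
contact_force: [1.1, -0.2, -1.3]
gripper_width: 1.001
tool y angle 100.75  z-axis [ 8.e-04 -1.e-04 -1.e+00] pos [0.4355 0.0487 0.1159] F [ 1.1 -0.2 -1.3] w 1.001 t 2.7
move [ -0.8  -2.7 102.9] yaw 0.05
```

```bash
python3 -m crank '[-1,-2.5,20,0,100,-1,-2.5,50,0,100,-1,-2.5,75,0,100,-1,-2.5,92,0,100,-1,-2.5,100,0,100,-1,-2.5,102.5,0,100,-1,-2.5,102.5,0,100,-1,-2.5,102.5,0,60,-1,-2.5,102.5,0,60,-1,-2.5,102.5,0,60]'; python3 -m crank '[0,0,0,0,55,0,0,0,0,50,0,0,0,0,45,0,0,0,0,40,0,0,0,0,40,0,0,0,0,40,0,0,0,0,40,0,0,0,0,40,0,0,0,0,40,0,0,0,0,40]'; python3 -c "
from h import *
rows([.4368,.0462,.13],100.7)"
```

```text
time: 3.75
tool_pos: [0.4381, 0.046, 0.0144]
tool_rot: [0.001, -0.093, 0.996, -0.0]
contact_force: [0.4, -0.2, 3.7]
gripper_width: 0.694
time: 4.75
tool_pos: [0.4381, 0.046, 0.0144]
tool_rot: [0.001, -0.093, 0.996, -0.0]
contact_force: [-0.5, -0.5, 6.5]
gripper_width: 0.692
tool y angle 100.71  z-axis [ 2.6e-03 -1.0e-04 -1.0e+00] pos [0.4381 0.046  0.0144] F [-0.5 -0.5  6.5] w 0.692 t 4.75
move [   0.9    0.3 -115.6] yaw 0.01
```

```bash
python3 -m crank '[0,0,-5,0,20,0,0,-20,0,20,0,0,-45,0,20,0,0,-75,0,20,0,0,-105,0,20,0,0,-135,0,20,0,0,-160,0,20,0,0,-180,0,20,0,0,-190,0,20,0,0,-195,0,20]'; python3 -m crank '[0,0,0,0,20,0,0,0,0,20,0,0,0,0,20,0,0,0,0,20,0,0,0,0,20,0,0,0,0,20,0,0,0,0,20,0,0,0,0,20,0,0,0,0,20,0,0,0,0,20]'; python3 -c "
from h import *
rows([.6415,.2426,.22],92.7)
p,W=grab('side','side1.png')
"
```

```text
time: 5.75
tool_pos: [0.4367, 0.0461, 0.2083]
tool_rot: [0.0, -0.093, 0.996, -0.0]
contact_force: [-0.4, 0.7, -1.9]
gripper_width: 0.694
time: 6.75
tool_pos: [0.4368, 0.0461, 0.208]
tool_rot: [0.0, -0.093, 0.996, -0.0]
contact_force: [-0.1, 1.1, -2.1]
gripper_width: 0.688
tool y angle 100.70  z-axis [ 1.e-04 -0.e+00 -1.e+00] pos [0.4368 0.0461 0.208 ] F [-0.1  1.1 -2.1] w 0.688 t 6.75
move [-237.7  155.1  -12. ] yaw 8.0
```

View pics/side1.png

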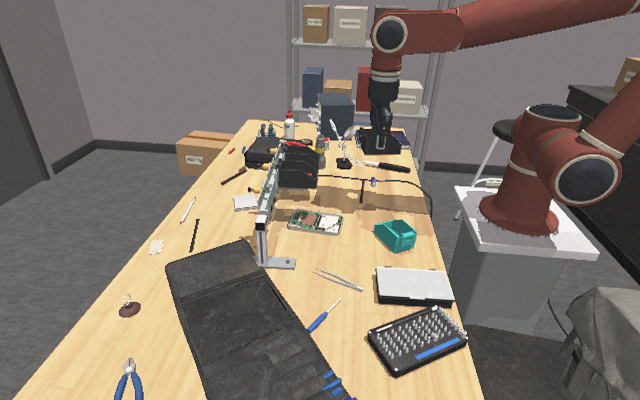

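The bin is held level at pixel (380,140), clear of the table. I'm now moving it over the empty place.

```bash
python3 -m crank '[-5,3,-4,0,20,-20,13,-8,1,20,-50,33,-12,2,20,-85,56,-12,3,20,-120,79,-12,4,20,-155,101,-12,5,20,-190,124,-12,6,20,-215,140,-12,7,20,-230,150,-12,7.5,20,-236,154,-12,8,20]'; python3 -m crank '[0,0,0,0,20,0,0,0,0,20,0,0,0,0,20,0,0,0,0,20,0,0,0,0,20,0,0,0,0,20,0,0,0,0,20,0,0,0,0,20,0,0,0,0,20,0,0,0,0,20]'; python3 - <<'E'
from h import *
rows([.6415,.2426,.22],92.7)
W=grab('top','top2.png')[1];np.save("top2.npy",W)
V=grab('side','side2.png')[1];np.save("side2.npy",V)
a=cv2.imread("pics/top2.png")[90:240,230:430];b=cv2.imread("pics/side2.png")[90:240,190:390]
cv2.imwrite("pics/c2.png",np.hstack([cv2.resize(i,(400,300),interpolation=cv2.INTER_CUBIC) for i in(a,b)]))
P=V.reshape(-1,3);P=P[np.isfinite(P[:,0])];P=P[(P[:,2]>.20)&(P[:,2]<.29)&(P[:,0]>.57)&(P[:,0]<.71)&(P[:,1]>.2)&(P[:,1]<.3)]
print(np.percentile(P,[1,5,50,95,99],axis=0),len(P))
Q=P[(P[:,1]>.262)&(P[:,1]<.285)]
for z in np.arange(.205,.285,.005):
    q=Q[abs(Q[:,2]-z)<.0025]
    if len(q):print(round(z,3),np.round([q[:,0].min(),q[:,0].max(),np.median(q[:,1])],4),len(q))
E
```

```text
time: 7.8
tool_pos: [0.6411, 0.2428, 0.2193]
tool_rot: [-0.0, -0.024, 1.0, 0.0]
contact_force: [-0.5, -0.5, -2.3]
gripper_width: 0.697
time: 8.8
tool_pos: [0.64, 0.2413, 0.2199]
tool_rot: [-0.0, -0.024, 1.0, -0.0]
contact_force: [0.5, -0.7, -1.9]
gripper_width: 0.695
tool y angle 92.71  z-axis [-1.e-04 -0.e+00 -1.e+00] pos [0.64   0.2413 0.2199] F [ 0.5 -0.7 -1.9] w 0.695 t 8.8
move [-1.5  1.3 -0.1] yaw 0.01
[[0.57928692 0.20911343 0.20421367]
 [0.58560727 0.21104094 0.20721976]
 [0.62829675 0.26934845 0.23365728]
 [0.67794819 0.2838553  0.26175819]
 [0.6842213  0.2968594  0.28496426]] 1404
0.205 [0.5792 0.6737 0.2702] 74
0.21 [0.579  0.673  0.2702] 90
0.215 [0.5794 0.6731 0.2706] 90
0.22 [0.5793 0.6729 0.2702] 81
0.225 [0.5775 0.675  0.2702] 88
0.23 [0.5777 0.683  0.271 ] 92
0.235 [0.5863 0.6849 0.2712] 89
0.24 [0.5948 0.6848 0.2719] 80
0.245 [0.6011 0.6845 0.2721] 76
0.25 [0.6073 0.6842 0.2731] 64
0.255 [0.6145 0.6842 0.273 ] 56
0.26 [0.6259 0.6819 0.2655] 21
0.265 [0.6237 0.6819 0.2762] 3
0.27 [0.6235 0.6236 0.2772] 2
0.275 [0.6246 0.6445 0.2808] 5
0.28 [0.6251 0.646  0.2801] 7
```

View pics/c2.png

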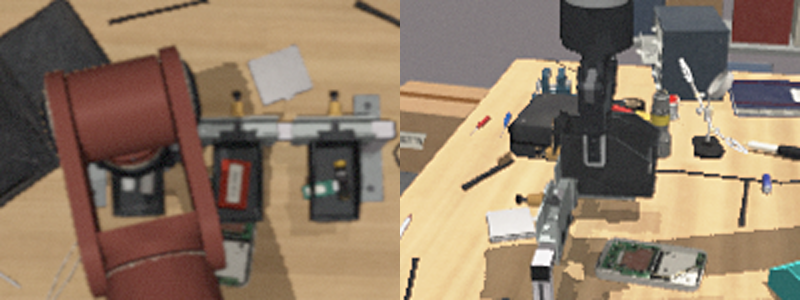

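```bash
python3 -m crank '[-0.5,0.5,4,0,20,-1,1,12,0,20,-1.5,1.3,24,0,20,-1.5,1.3,36,0,20,-1.5,1.3,45,0,20,-1.5,1.3,50,0,20,-1.5,1.3,52,0,20,-1.5,1.3,52,0,20,-1.5,1.3,52,0,20,-1.5,1.3,52,0,20]'; python3 - <<'E'
from h import *
rows([.6415,.2426,.168],92.7)
V=grab('side','side3.png')[1];np.save("side3.npy",V)
b=cv2.imread("pics/side3.png")[130:220,220:320]
cv2.imwrite("pics/c3.png",cv2.resize(b,(660,594),interpolation=cv2.INTER_CUBIC))
P=V.reshape(-1,3);P=P[np.isfinite(P[:,0])];P=P[(P[:,2]>.11)&(P[:,2]<.23)&(P[:,0]>.655)&(P[:,0]<.71)]
for y in(.225,.235,.245,.255,.265,.275,.285):
  for z in np.arange(.15,.21,.01):
    q=P[(abs(P[:,2]-z)<.005)&(abs(P[:,1]-y)<.005)]
    if len(q):print(y,round(z,3),np.round(np.sort(q[:,0])*1e3).astype(int))
E
```

```text
time: 9.9
tool_pos: [0.6419, 0.2427, 0.1688]
tool_rot: [0.001, -0.024, 1.0, 0.0]
contact_force: [0.2, 0.3, -1.8]
gripper_width: 0.696
tool y angle 92.70  z-axis [ 1.4e-03  4.0e-04 -1.0e+00] pos [0.6419 0.2427 0.1688] F [ 0.2  0.3 -1.8] w 0.696 t 9.9
move [ 0.4 -0.1  0.8] yaw 0.0
0.225 0.15 [702 702]
0.225 0.16 [702 702 703 703 703 705]
0.225 0.18 [674 677]
0.225 0.19 [676 676 677 677 677]
0.225 0.2 [675 676 677 677 677 688]
0.235 0.16 [702 702]
0.235 0.2 [678 682 683 685]
0.245 0.15 [685 687 688 701 701]
0.245 0.16 [685 685 686 686 687 687 688 689 689 689 690 690 691 692 692 692 693 694
 694 697 699 700 700 701 702 703 703 708 709]
0.245 0.17 [703 706]
0.245 0.18 [684 685 685 685]
0.245 0.19 [676 676 676 686 686]
0.245 0.2 [675 676 676 676 679 684 685]
0.255 0.15 [700 700 701 701 708]
0.255 0.16 [691 696 700 701 701 702 703 703 705 705 705 705 707 707 707 708 710 710]
0.255 0.17 [705]
0.255 0.18 [684 684 684]
0.255 0.19 [684 684 684 684]
0.255 0.2 [674 675 675 675 675 684]
0.265 0.15 [678 679 679 700 700 700 700 700]
0.265 0.16 [679 679 700 700 701 702]
0.265 0.18 [684 684 684 684 68
[... 456 characters left out ...]
665
 666 666 667 667 668 668 668 670 670 670 670 672 672 672 672 672 674 674
 674 674 676 676 676 677]
0.275 0.18 [656 656 656 656 658 658 658 659 660 661 661 663 663 663 665 665 665 665
 667 667 667 667 669 670 670 670 671 671 672 673 674 674 674 676 676 676
 677]
0.275 0.19 [656 656 656 656 658 658 658 660 660 660 660 661 662 662 662 663 663 664
 664 665 665 667 667 667 667 669 669 669 669 671 671 671 671 673 673 674
 674 676 676 676 676]
0.275 0.2 [655 655 656 658 658 658 658 660 660 660 660 662 662 662 663 664 664 664
 664 666 667 667 667 669 669 669 669 670 670 671 671 673 673 673 673 675
 675 676]
0.285 0.15 [677 678 678 678 699 699 699 700]
0.285 0.16 [678 678 678 679 699 700 700 701]
```

View pics/c3.png

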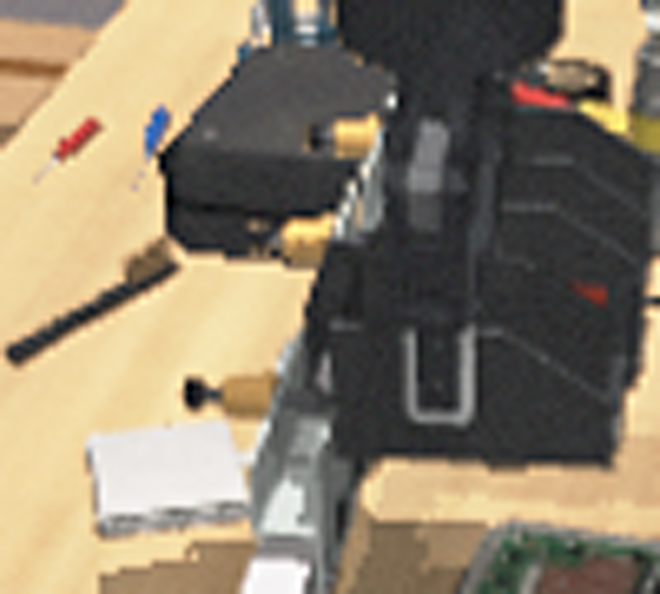

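```bash
python3 -m crank '[-0.9,0,2,0,20,-0.9,0,4,0,20,-0.9,0,6,0,20,-0.9,0,8,0,20,-0.9,0,9.5,0,20,-0.9,0,11,0,20,-0.9,0,12.5,0,20,-0.9,0,14,0,20,-0.9,0,15,0,20,-0.9,0,16,0,20]'; python3 - <<'E'
from h import *
for i in range(3):
    s=status.state();print(s["tool_pos"],s["contact_force"],s["ft_torque"],s["time"]);vision.grab_frame("top")
E
```

```text
time: 10.95
tool_pos: [0.6426, 0.2427, 0.1536]
tool_rot: [0.0, -0.023, 1.0, 0.0]
contact_force: [-5.9, -1.0, 8.3]
gripper_width: 0.694
[0.64255207 0.2427231  0.15360842] [-5.93421951 -0.99613975  8.29631004] [-0.26643432  0.58003644 -0.19316455] 10.95
[0.642552   0.24275702 0.15365393] [-5.21906659 -1.11379817  4.53767204] [-0.16408704  0.43726686 -0.11508129] 11.0
[0.64253784 0.24273019 0.15363482] [-3.54669075 -1.78348609  4.79607073] [-0.20630673  0.44607201 -0.09994754] 11.05
```

```bash
python3 - <<'E'
from h import *
V=grab('side','side4.png')[1]
b=cv2.imread("pics/side4.png")[140:220,225:315]
cv2.imwrite("pics/c4.png",cv2.resize(b,(675,600),interpolation=cv2.INTER_CUBIC))
P=V.reshape(-1,3);P=P[np.isfinite(P[:,0])];P=P[(P[:,2]>.11)&(P[:,2]<.23)&(P[:,0]>.672)&(P[:,0]<.695)]
for y in(.245,.255,.265,.275,.285):
  for z in np.arange(.14,.2,.006):
    q=P[(abs(P[:,2]-z)<.003)&(abs(P[:,1]-y)<.005)]
    if len(q):print(y,round(z,3),np.round(np.sort(q[:,0])*1e3).astype(int))
print(status.state()["contact_force"])
E
```

```text
0.245 0.152 [685 686 687]
0.245 0.158 [685 686 686 695]
0.245 0.164 [686 686]
0.245 0.17 [686 686 686]
0.245 0.176 [676 676 677]
0.245 0.182 [676 676]
0.245 0.188 [677 678 679 681 683 684 684 685 688]
0.245 0.194 [678 679 681 686]
0.255 0.158 [692]
0.255 0.164 [685 685 685]
0.255 0.17 [685 685 685]
0.255 0.176 [684 685]
0.255 0.182 [676 676 685]
0.255 0.188 [675 675 676 677 678 686 688]
0.265 0.164 [685 685]
0.265 0.17 [685 685 688 688]
0.265 0.176 [685 685 685 687 687]
0.265 0.182 [685 685 687 687 687]
0.265 0.188 [675 675 676 677 678 680 680 682 682 684 685 685 686 687]
0.265 0.194 [677 678 678 680 680 682 682 684 684 686]
0.275 0.14 [673 673 676 676 678 678 679]
0.275 0.146 [673 673 675 675 677]
0.275 0.152 [673 673 674 675 677 677 677]
0.275 0.158 [672 672 674 675 675 676 678]
0.275 0.164 [672 674 675 677 677 677 678 679 680]
0.275 0.17 [672 673 674 674 676 676]
0.275 0.176 [672 674 674 674 676 676]
0.275 0.182 [673 674 676 676 676]
0.275 0.188 [674 674 675 676]
0.285 0.14 [678 678 678]
0.285 0.146 [678 678]
0.285 0.152 [678 678 678]
0.285 0.158 [678]
0.285 0.164 [678 678 679]
[-4.7578238  -1.07957124  5.387478  ]
```

View pics/c4.png

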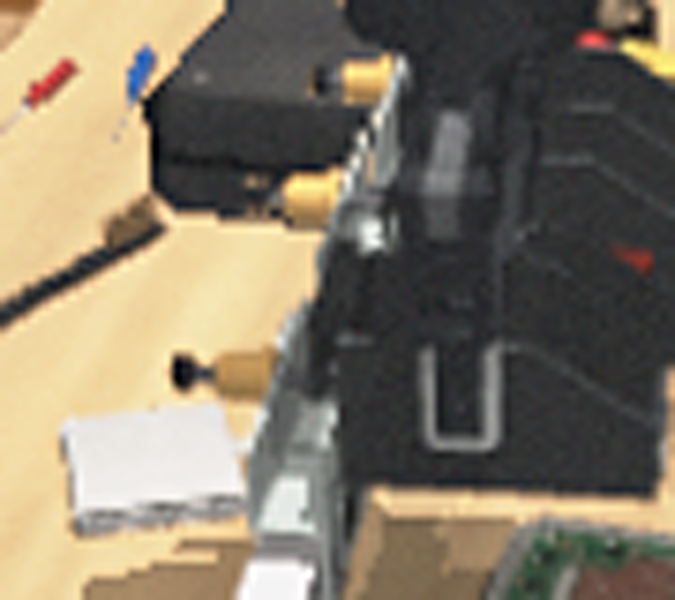

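The lip is at x≈685 mm, behind the tongue, whose front face is at ≈679.5 mm. So the contact is with the catch, and I'm pressing on down.

```bash
python3 -m crank '[0,0,1,0,20,0,0,2,0,20,0,0,3,0,20,0,0,4,0,20,0,0,5,0,20,0,0,5.5,0,20,0,0,6,0,20,0,0,6,0,20,0,0,6,0,20,0,0,6,0,20]'; python3 - <<'E'
from h import *
for i in range(3):
    s=status.state();print(s["tool_pos"],s["contact_force"],s["ft_torque"],s["time"]);vision.grab_frame("top")
E
```

```text
time: 12.15
tool_pos: [0.6424, 0.243, 0.1469]
tool_rot: [0.0, -0.024, 1.0, 0.0]
contact_force: [-4.5, 0.6, 4.1]
gripper_width: 0.693
[0.64244867 0.24299114 0.14693572] [-4.4998324   0.64627865  4.13045945] [-0.00692814  0.48504578 -0.06601806] 12.15
[0.64246581 0.24302102 0.1468912 ] [-4.73056645  0.6570506   5.46754157] [ 0.05158105  0.47295684 -0.03878311] 12.2
[0.64247385 0.24299041 0.14687869] [-4.06412402 -0.4575019   6.25912163] [-0.05671531  0.44788796 -0.02926664] 12.25
```

```bash
python3 -m crank '[0,0,1,0,20,0,0,2,0,20,0,0,3,0,20,0,0,4,0,20,0,0,5,0,20,0,0,6,0,20,0,0,6.5,0,20,0,0,7,0,20,0,0,7,0,20,0,0,7,0,20]';  python3 -m crank '[0,0,0.5,0,20,0,0,1,0,20,0,0,1.5,0,20,0,0,2,0,20,0,0,2,0,20,0,0,2,0,20,0,0,2,0,20,0,0,2,0,20,0,0,2,0,20,0,0,2,0,20]'
```

```text
time: 13.3
tool_pos: [0.6422, 0.2427, 0.1425]
tool_rot: [-0.0, -0.024, 1.0, -0.0]
contact_force: [-12.2, -1.9, 15.6]
gripper_width: 0.693
time: 14.3
tool_pos: [0.6425, 0.2428, 0.1424]
tool_rot: [0.0, -0.024, 1.0, -0.0]
contact_force: [-16.0, -3.7, 21.0]
gripper_width: 0.692
```

```bash
python3 -m crank '[0,0,-1,0,20,0,0,-2,0,20,0,0,-2.5,0,20,0,0,-2.5,0,20,0,0,-2.5,0,20,0,0,-2.5,0,20,0,0,-2.5,0,20,0,0,-2.5,0,20,0,0,-2.5,0,20,0,0,-2.5,0,20]'; python3 - <<'E'
from h import *
s=status.state();print(s["tool_pos"],s["contact_force"],s["ft_torque"])
V=grab('side','side5.png')[1];T=grab('top','top5.png')[1];np.save("side5.npy",V);np.save("top5.npy",T)
b=cv2.imread("pics/side5.png")[140:220,225:315]
cv2.imwrite("pics/c5.png",cv2.resize(b,(675,600),interpolation=cv2.INTER_CUBIC))
P=V.reshape(-1,3);P=P[np.isfinite(P[:,0])]
Q=P[(P[:,1]>.262)&(P[:,1]<.28)&(P[:,0]>.56)&(P[:,0]<.70)&(P[:,2]>.08)]
for x in np.arange(.585,.695,.008):
    q=Q[abs(Q[:,0]-x)<.004]
    if len(q):print(round(x,3),"z",np.round(np.percentile(q[:,2],[1,99])*1e3,1),"y",np.round(np.median(q[:,1])*1e3,1),len(q))
for z in np.arange(.115,.2,.006):
    q=Q[abs(Q[:,2]-z)<.003]
    if len(q):print(round(z,3),"x",np.round(np.percentile(q[:,0],[1,99])*1e3,1))
E
```

```text
time: 15.3
tool_pos: [0.6424, 0.2427, 0.1426]
tool_rot: [0.0, -0.024, 1.0, -0.0]
contact_force: [-10.6, -1.5, 14.0]
gripper_width: 0.691
[0.64243965 0.24273152 0.14258173] [-10.61251876  -1.5054052   13.98278518] [-0.33148644  1.36215526 -0.03624356]
0.585 z [127.4 473.3] y 269.7 47
0.593 z [127.  471.1] y 269.7 46
0.601 z [126.7 294.2] y 270.4 59
0.609 z [127.4 370.2] y 267.2 134
0.617 z [126.4 371.9] y 270.4 280
0.625 z [129.6 370.4] y 273.5 336
0.633 z [128.7 370.9] y 277.3 254
0.641 z [128.2 370.9] y 278.0 198
0.649 z [128. 376.] y 277.0 224
0.657 z [128.8 403.6] y 274.1 267
0.665 z [127.6 381.5] y 271.9 230
0.673 z [127. 379.] y 273.3 119
0.681 z [103.9 185.6] y 269.2 49
0.689 z [122.6 178.2] y 267.8 24
0.115 x [677.2 678.6]
0.121 x [676.7 686.3]
0.127 x [583.5 678.1]
0.133 x [582.2 698.7]
0.139 x [582.  699.5]
0.145 x [583.8 681.4]
0.151 x [580.1 699.8]
0.157 x [588.4 699.5]
0.163 x [595.2 688.8]
0.169 x [605.3 686.3]
0.175 x [612.7 687.3]
0.181 x [625.4 686.7]
0.187 x [628.  684.7]
0.193 x [626.2 647. ]
0.199 x [643.5 643.5]
```

View pics/c5.png

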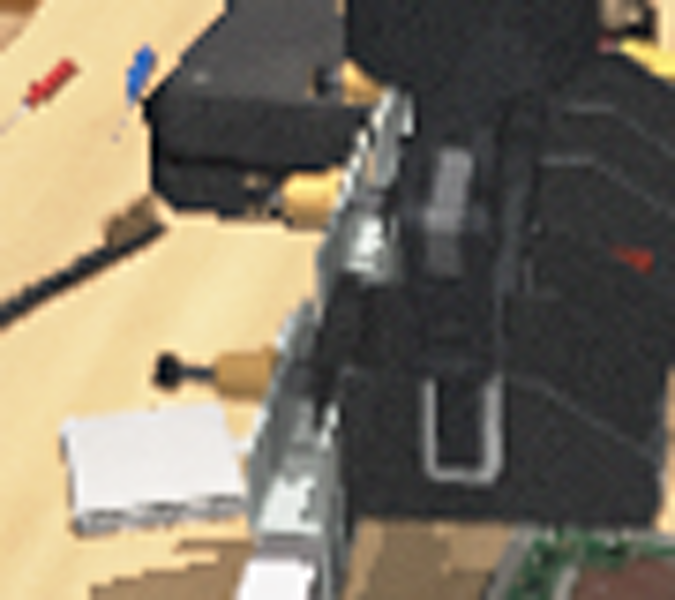

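The bin hasn't slipped in the grip: its bottom is at z≈127.5 mm. It stopped 12 mm above home with force in −x as well as up. That fits its rear bottom edge landing on the top of the rubber buffers, so it is about 1–2 mm too far back. I'll unload, shift forward and retry.

```bash
python3 -m crank '[0,0,-2,0,20,0,0,-4,0,20,0,0,-6,0,20,0.5,0,-6,0,20,1,0,-6,0,20,1.5,0,-6,0,20,2,0,-6,0,20,2,0,-6,0,20,2,0,-6,0,20,2,0,-6,0,20]'; python3 -c "
from h import *
rows([.641,.2426,.13],92.7);print(status.state()['ft_torque'])"
```

```text
time: 16.4
tool_pos: [0.6404, 0.2425, 0.1455]
tool_rot: [0.0, -0.024, 1.0, -0.0]
contact_force: [-2.1, 0.2, -3.6]
gripper_width: 0.694
tool y angle 92.70  z-axis [ 0.e+00 -1.e-04 -1.e+00] pos [0.6404 0.2425 0.1455] F [-2.1  0.2 -3.6] w 0.694 t 16.4
move [-0.6  0.1 15.5] yaw -0.0
[-0.12526134  0.47368073 -0.01890346]
```

```bash
python3 -m crank '[0,0,0.5,0,20,0,0,1,0,20,0,0,1.5,0,20,0,0,2,0,20,0,0,2.5,0,20,0,0,3,0,20,0,0,3.5,0,20,0,0,4,0,20,0,0,4,0,20,0,0,4,0,20]'; python3 -c "
from h import *
print(status.state()['ft_torque'])"
```

```text
time: 17.4
tool_pos: [0.6403, 0.2426, 0.1413]
tool_rot: [-0.0, -0.024, 1.0, 0.0]
contact_force: [-2.4, 0.4, -1.2]
gripper_width: 0.692
[-0.01713646  0.30945898  0.02146938]
```

```bash
python3 -m crank '[0,0,0.5,0,20,0,0,1,0,20,0,0,1.5,0,20,0,0,2,0,20,0,0,2.5,0,20,0,0,3,0,20,0,0,3.5,0,20,0,0,4,0,20,0,0,4,0,20,0,0,4,0,20]'; python3 -m crank '[0,0,0.5,0,20,0,0,1,0,20,0,0,1.5,0,20,0,0,2,0,20,0,0,2,0,20,0,0,2,0,20,0,0,2,0,20,0,0,2,0,20,0,0,2,0,20,0,0,2,0,20]'
```

```text
time: 18.4
tool_pos: [0.6403, 0.2425, 0.1373]
tool_rot: [-0.0, -0.024, 1.0, -0.0]
contact_force: [-2.2, -0.2, -0.7]
gripper_width: 0.695
time: 19.4
tool_pos: [0.6403, 0.2426, 0.1354]
tool_rot: [-0.0, -0.024, 1.0, -0.0]
contact_force: [-2.2, 0.9, -1.1]
gripper_width: 0.692
```

```bash
python3 -m crank '[0,0,0.5,0,20,0,0,1,0,20,0,0,1.5,0,20,0,0,2,0,20,0,0,2,0,20,0,0,2,0,20,0,0,2,0,20,0,0,2,0,20,0,0,2,0,20,0,0,2,0,20]'; python3 -c "
from h import *
print(status.state()['ft_torque'])"
```

```text
time: 20.4
tool_pos: [0.64, 0.2424, 0.1328]
tool_rot: [-0.001, -0.024, 1.0, -0.0]
contact_force: [-3.0, -0.2, -5.3]
gripper_width: 0.695
[0.03764466 0.47985627 0.01435722]
```

```bash
python3 -m crank '[0,0,0.3,0,20,0,0,0.6,0,20,0,0,1,0,20,0,0,1,0,20,0,0,1,0,20,0,0,1,0,20,0,0,1,0,20,0,0,1,0,20,0,0,1,0,20,0,0,1,0,20]'; python3 - <<'E'
from h import *
s=status.state();print(s["contact_force"],s["ft_torque"])
V=grab('side','side6.png')[1];print(status.state()["contact_force"])
b=cv2.imread("pics/side6.png")[140:220,225:315]
cv2.imwrite("pics/c6.png",cv2.resize(b,(675,600),interpolation=cv2.INTER_CUBIC))
E
```

```text
time: 21.4
tool_pos: [0.6404, 0.2425, 0.1325]
tool_rot: [0.0, -0.024, 1.0, -0.0]
contact_force: [-1.9, -0.1, -4.5]
gripper_width: 0.691
[-1.8749206  -0.09893969 -4.52426362] [-0.1005262   0.43021489 -0.0019164 ]
[-2.82987014 -0.65686621 -2.92934835]
```

View pics/c6.png

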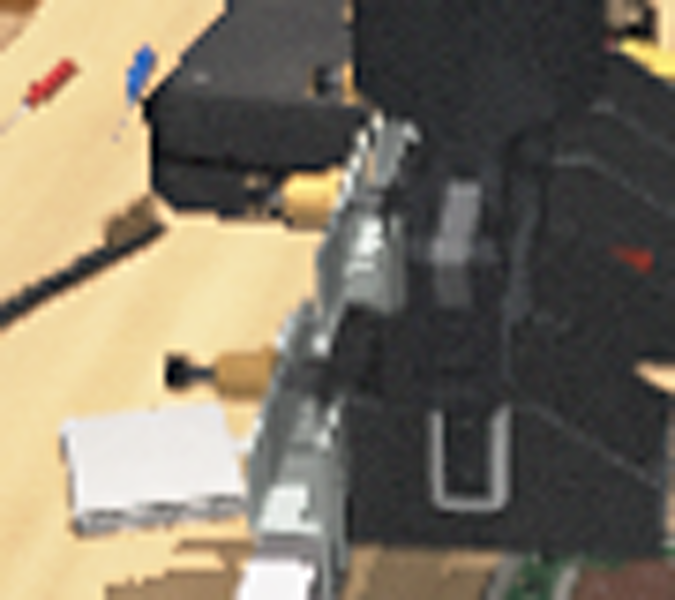

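```bash
python3 -m crank '[0,0,0.3,0,20,0,0,0.6,0,20,0,0,1,0,20,0,0,1,0,20,0,0,1,0,20,0,0,1,0,20,0,0,1,0,20,0,0,1,0,20,0,0,1,0,20,0,0,1,0,20]'; python3 -c "
from h import *
print(status.state()['tool_pos'],status.state()['ft_torque'])"
```

```text
time: 22.45
tool_pos: [0.6405, 0.2425, 0.1314]
tool_rot: [0.0, -0.024, 1.0, 0.0]
contact_force: [0.0, 0.2, -5.1]
gripper_width: 0.69
[0.64052375 0.24254447 0.13136024] [0.07649371 0.1391162  0.00166598]
```

```bash
python3 -m crank '[0,0,0.3,0,20,0,0,0.6,0,20,0,0,1,0,20,0,0,1,0,20,0,0,1,0,20,0,0,1,0,20,0,0,1,0,20,0,0,1,0,20,0,0,1,0,20,0,0,1,0,20]'; python3 -c "
from h import *
print(status.state()['tool_pos'],status.state()['ft_torque'])"
```

```text
time: 23.45
tool_pos: [0.6404, 0.2426, 0.1304]
tool_rot: [-0.0, -0.024, 1.0, 0.0]
contact_force: [-0.8, 0.5, -3.1]
gripper_width: 0.691
[0.64035862 0.24256553 0.13043658] [-0.04648478 -0.0258141   0.06143808]
```

```bash
python3 -m crank '[0,0,0.3,0,20,0,0,0.6,0,20,0,0,1,0,20,0,0,1,0,20,0,0,1,0,20,0,0,1,0,20,0,0,1,0,20,0,0,1,0,20,0,0,1,0,20,0,0,1,0,20]'; python3 -c "
from h import *
print(status.state()['tool_pos'],status.state()['ft_torque'])"
```

```text
time: 24.45
tool_pos: [0.6406, 0.2426, 0.1299]
tool_rot: [0.0, -0.024, 1.0, 0.0]
contact_force: [-2.0, -1.3, 2.4]
gripper_width: 0.692
[0.64058502 0.24262111 0.12987571] [-0.05318203 -0.00789338  0.03103787]
```

```bash
python3 -m crank '[0,0,0.3,0,20,0,0,0.6,0,20,0,0,0.9,0,20,0,0,1.2,0,20,0,0,1.5,0,20,0,0,1.8,0,20,0,0,1.8,0,20,0,0,1.8,0,20,0,0,1.8,0,20,0,0,1.8,0,20]'; python3 -c "
from h import *
for i in range(3): vision.grab_frame('top'); print(status.state()['tool_pos'],status.state()['contact_force'])"
```

```text
time: 25.45
tool_pos: [0.6407, 0.2427, 0.1296]
tool_rot: [0.001, -0.024, 1.0, 0.0]
contact_force: [-5.4, -2.7, 9.1]
gripper_width: 0.692
[0.64071521 0.24264241 0.12966728] [-6.3284144  -2.40246436  8.68983618]
[0.64069285 0.24265602 0.12962956] [-6.17966944 -1.91412769  8.92053121]
[0.64070878 0.24263069 0.12963684] [-6.08471876 -2.32511867  8.84781051]
```

Seated at TCP z=0.1297. The tug reads about 9 N, or 11 N net of the free-hanging reading, and it holds. Now unloading, then releasing.

```bash
python3 -m crank '[0,0,-0.6,0,20,0,0,-1.2,0,20,0,0,-1.8,0,20,0.2,0,-2.4,0,20,0.3,0,-2.6,0,20,0.3,0,-2.6,0,20,0.3,0,-2.6,0,20,0.3,0,-2.6,0,20,0.3,0,-2.6,0,20,0.3,0,-2.6,0,20]'; python3 -m crank '[0,0,0,0,75,0,0,0,0,80,0,0,0,0,85,0,0,0,0,90,0,0,0,0,95,0,0,0,0,100,0,0,0,0,100,0,0,0,0,100,0,0,0,0,100,0,0,0,0,100]'
```

```text
time: 26.6
tool_pos: [0.64, 0.2425, 0.13]
tool_rot: [-0.0, -0.024, 1.0, -0.0]
contact_force: [1.9, 0.5, 0.9]
gripper_width: 0.69
time: 27.6
tool_pos: [0.6401, 0.2425, 0.1302]
tool_rot: [-0.0, -0.024, 1.0, -0.0]
contact_force: [-0.3, 0.2, -0.1]
gripper_width: 1.0
```

Now straight up, then clear of the cameras.

```bash
python3 -m crank '[0,0,-5,0,100,0,0,-15,0,100,0,0,-30,0,100,0,0,-50,0,100,0,0,-75,0,100,0,0,-100,0,100,0,0,-120,0,100,0,0,-135,0,100,0,0,-140,0,100,0,0,-140,0,100]'; python3 -m crank '[20,0,0,0,100,50,0,0,0,100,90,0,0,0,100,130,0,0,0,100,170,0,0,0,100,200,0,0,0,100,220,0,0,0,100,235,0,0,0,100,240,0,0,0,100,240,0,0,0,100]'; python3 - <<'E'
from h import *
T=grab('top','top7.png')[1];V=grab('side','side7.png')[1]
a=cv2.imread("pics/top7.png")[120:270,260:460];b=cv2.imread("pics/side7.png")[130:250,220:320]
cv2.imwrite("pics/c7.png",np.hstack([cv2.resize(a,(480,360),interpolation=cv2.INTER_CUBIC),cv2.resize(b,(300,360),interpolation=cv2.INTER_CUBIC)]))
P=V.reshape(-1,3);P=P[np.isfinite(P[:,0])]
Q=P[(P[:,1]>.262)&(P[:,1]<.28)&(P[:,0]>.57)&(P[:,0]<.68)&(P[:,2]>.08)]
for x in np.arange(.585,.695,.012):
    q=Q[abs(Q[:,0]-x)<.006]
    if len(q):print(round(x,3),"z",np.round(np.percentile(q[:,2],[2,98])*1e3,1),"y",np.round(np.median(q[:,1])*1e3,1),len(q))
E
```

```text
time: 28.6
tool_pos: [0.6404, 0.2427, 0.2716]
tool_rot: [0.001, -0.024, 1.0, 0.0]
contact_force: [-0.5, 0.3, 0.2]
gripper_width: 0.997
time: 29.6
tool_pos: [0.3998, 0.2311, 0.2693]
tool_rot: [-0.0, -0.024, 1.0, -0.0]
contact_force: [0.6, -0.4, 0.2]
gripper_width: 1.0
0.585 z [109.7 139.8] y 270.5 62
0.597 z [110.7 149.9] y 271.0 76
0.609 z [110.8 156.6] y 271.7 90
0.621 z [112.  160.7] y 272.3 98
0.633 z [112.9 162.9] y 272.9 116
0.645 z [113.4 162.4] y 273.5 98
0.657 z [113.4 163.8] y 273.7 101
0.669 z [113.6 166.7] y 274.6 106
0.681 z [106.2 172.3] y 272.6 49
```

View pics/c7.png

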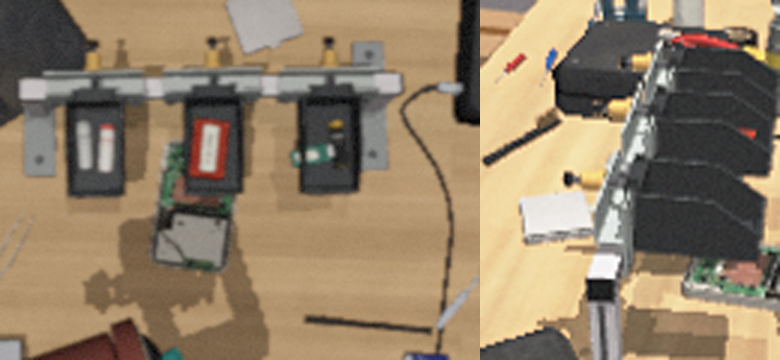

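```bash
python3 - <<'E'
from h import *
P=np.concatenate([grab('side')[1].reshape(-1,3) for _ in range(4)]);P=P[np.isfinite(P[:,0])]
for yc in(.272,.152,.032):
    # left side-wall face points, rim = highest z per x bin, bottom = lowest
    Q=P[(abs(P[:,1]-yc)<.007)&(P[:,0]>.575)&(P[:,0]<.676)&(P[:,2]>.09)&(P[:,2]<.18)]
    X=np.arange(.582,.676,.006);b=[];r=[]
    for x in X:
        q=Q[abs(Q[:,0]-x)<.003]
        if len(q)>5:b.append((x,np.percentile(q[:,2],3)));r.append((x,np.percentile(q[:,2],97)))
    b=np.array(b);r=np.array(r);k=r[:,0]>.628
    print(yc,"bottom deg",np.degrees(np.polyfit(b[:,0],b[:,1],1)[0]),"rim deg",np.degrees(np.polyfit(r[k,0],r[k,1],1)[0]),len(Q),np.round(r[k,1]*1e3,1))
print(status.state()["time"])
E
```

```text
0.272 bottom deg 3.3252316696532302 rim deg 5.07369960610126 2981 [162.5 162.4 162.4 161.7 163.5 163.5 163.5 167.4]
0.152 bottom deg 11.730791563296433 rim deg -1.0058012445583349 1958 [167.4 168.  168.5 167.8 168.3 167.1 167.5 167.1]
0.032 bottom deg 16.12639206918466 rim deg 0.715205617598434 932 [160.9 160.5 160.1 160.  160.2 160.5 161.  161.3]
29.9
```

```bash
python3 -c "
from plant import order; print(order.job_done())"
```

```text
the job is handed in; nothing more can be done
None
```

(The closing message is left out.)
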